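# Sweep the offcuts into the scrap tray

### The arm

A 6-joint arm with a two-finger parallel gripper is mounted at the origin on the work surface. World frame = base frame: x ahead of the robot, y to its left, z up, the work surface at z = 0. Lengths are in m, angles in rad, forces in N, time in s.
With the tool pointing down it reaches from about 0.325 to 0.9 m from the base axis. Payload 3.5 kg.
Tool frame: the origin (TCP) lies at the very end of the fingers, on their centre line; the grasp point (between the pads) lies tcp_to_grasp behind it (tcp_to_grasp is the distance from the TCP to the grasp point, in m); z points along the fingers, x is the direction in which the jaws open and shut, and the axes are right-handed (so a half turn about z gives the same grasp; the last joint's range is limited). The gripper opens to 85 mm and grips with 20 to 120 N. Pads are 22 mm wide; open, the fingers measure 114 mm over their backs; the gripper's body (76 mm by 85 mm) begins 54 mm behind the grasp point. The pads swing forward as they close: fully open they stand 13 mm farther back than shut.
Start: joints at [1.014, 0.276, -0.026, 1.268, 0, 1.467], TCP at [0.274, 0.562, 0.231] pointing down, gripper open.
Joint ranges: [-3.12, 3.12], [-0.85, 1.88], [-1.08, 1.24], [-1.95, 2.15], [-1.57, 1.53], [-3.14, 3.14]. Speed limits (rad/s): [2.57, 2.57, 3.14, 3.14, 3.14, 3.14].

### API

Orientations are given as a unit quaternion [x, y, z, w].
In Python, from workcell import * gives the robot as it stands.
- The arm moves only by the tool drive_tool, never from a script. Its argument "steps" is a list of rows, each a list of 7 numbers: the turn, a rotation vector about the tool's x, y, z in rad, then the shift along the tool's x, y, z in m, then the finger opening in m, from 0 to 0.0854. A call has 1 to 10 rows; each row is the pose to reach, as a shift and turn from the pose commanded when the call began, along the tool's axes at that moment; what a row does not reach only later rows make up. A row lasts 1/12 s, in which the tool goes at most 41.7 mm and 7.16 degrees, less where a joint would pass 70% of its speed; a pose out of reach is approached as far as the arm can. A call with a gripper value outside its range is refused whole. The fingers move at their own pace and stop on an object; "newtons" is the grip in N (left out, the last holds). Time passes only in rows, so rows that repeat a pose let the fingers close. It gives the time, the measured TCP pose, the force and the opening at its end, in the units of the state.
- observe(): the state, without advancing time (a new reading comes with each control period).
- grab_frame(name): name is "scene" or "top"; returns (picture, depth): 384x512x3 uint8, blue, green, red; 384x512 float32, m along the optical axis (not along the pixel's ray), 0 where there is no reading.
- camera_model(name): a dict with "intrinsics" (3x3 intrinsics, pixels), "eye" and "orientation" of the camera in the world. Camera axes: x right, y up, looking along -z (the intrinsics and any distortion apply to the point x, -y, -z); pixel columns grow to the right and rows downward; lengths in m; the calibration is good to about 2 mm. A picture is of the moment at which its call begins. camera_model takes no time and is no camera call.
- sign_off(): hands the job in, once; it reports no verdict.
The state is a dict: "time": time; "q": joint angles; "dq": joint speeds; "tau": joint torques, N m; "tool_pos": TCP position; "ee_rot": TCP orientation; "contact_force": force on the tool from outside, world axes, zero at the start; "wrist_torque": the same for the moment, N m; "gripper_width": opening from 0.0 (shut) to 1.0 (fully open).
Only numpy, scipy, OpenCV 4.12 (cv2) and the standard library are available. Lean on these libraries where they do the work, as an engineer would, in place of code of your own. Each camera call takes 0.05 s, during which the arm holds its last target.

### The job

Clear the carving board: with the fingertips, sweep the three loose bare-wood offcuts across the board and over its end into the grey scrap tray, not into the wooden tray of painted discs. Only push them along: do not pinch, press down on or lift them. Leave the paint pot, the red bowl and the jar of brushes standing where they are.

Things in the scene. Friction and masses are not known exactly. Their poses are not given: they have to be found in the camera images.
- board: dark wooden carving board on two battens, fixed to the bench. Top face flat, 300 mm along its own x by 280 mm along its own y, 40 mm above the bench, with no raised edge. Origin at the centre of its underside, on the bench; x points roughly away from the robot, y along the sweep, z up. Its two ends at y = +140 and y = -140 mm each have a tray butted against them (1 mm gap); which tray is at which end varies.
- scrap_tray: empty grey sheet-metal scrap tray, fixed, open on top: 300 mm along its own x by 130 mm along y, rim 34 mm above the bench (6 mm below the board's top), walls and floor 3 mm. Origin at the centre of its underside, 206 mm from the board's centre along the board's y; axes parallel to the board's.
- stock_tray: pale wooden tray of the same outer size, divided into six compartments each holding a painted disc (no higher than 20 mm), fixed, rim 34 mm above the bench, at the board's other end. Origin at the centre of its underside; axes parallel to the board's. Nothing belongs in it.
- offcut_notched: bare pale-wood offcut, a block 44 x 28 mm and 20 mm high with one corner notched out (18 x 12 mm), about 13 g. Loose, flat on the board. Origin at the middle of the block, 10 mm above the board's top; x along its 44 mm length, z up.
- offcut_pointed: bare pale-wood offcut, 39 x 28 mm and 18 mm high, one end sawn to a blunt point (+x), about 12 g. Loose, flat on the board. Origin at its middle, 9 mm above the board's top; z up.
- offcut_slice: round slice of a branch, pale sawn face with a dark bark rim, 44 mm diameter, 16 mm high, about 12 g. Loose, flat on the board. Origin at its middle, 8 mm above the board's top; z up.
- paint_pot: blue paint pot with a white lid, 42 mm diameter, 44 mm high, standing loose on the board near its far edge (about 120 mm from the board's centre along its x). Origin at the centre of its underside. A bystander.
- bowl: small red painted bowl, 60 mm diameter, 30 mm high, standing loose on the board near its far edge. Origin at the centre of its underside. A bystander.
- brush_jar: terracotta jar, 68 mm diameter, 90 mm high, with brushes sticking out to 180 mm, standing loose on the bench beyond the board's far edge. Origin at the centre of its underside. A bystander.

How it is judged:
By the outcome, as a careful person would: the job done as asked, in the order asked, and still so for the second after the job is handed in, with the robot touching nothing.
It also fails if it takes over 54 s, if anything falls off the work surface, if the arm or the gripper's body presses on something with over 40 N, if the wrist force passes 120 N, or if a joint passes its speed limit or range.

## Working session

There is one attempt and no reset: what is moved stays moved. The work goes in short steps, Python scripts to look and compute and a tool call to move; the robot and the scene stay as the last step left them, time stands still between calls to the robot, and variables do not carry over. Pictures are saved under pics/ and viewed, and the job is handed in when it is done.

Besides the shell and the picture viewer there is one more tool, called after "Emit:" as name(argument=value, ...), one argument or row to a line, values as JSON. drive_tool: Moves the arm, as the interface text tells. Its arguments: {"type":"object","properties":{"steps":{"type":"array","items":{"type":"array","items":{"type":"number"}}},"newtons":{"type":"number"}},"required":["steps"]}

```bash
mkdir -p pics
python3 - <<'E'
from workcell import *
import cv2
for n in ("scene","top"):
    p,d=grab_frame(n); cv2.imwrite(f"pics/{n}0.png",p); 
    import numpy as np
    np.save(f"pics/{n}0.npy",d)
    print(camera_model(n))
s=observe(); print(s)
E
```

```text
{'intrinsics': array([[496.72390189,   0.        , 261.13119833],
       [  0.        , 496.72390189, 197.66203616],
       [  0.        ,   0.        ,   1.        ]]), 'eye': array([ 0.94533427, -0.45686198,  0.8064661 ]), 'orientation': array([0.30537091, 0.09683557, 0.28409122, 0.90369445])}
{'intrinsics': array([[402.3995046 ,   0.        , 260.44356264],
       [  0.        , 402.3995046 , 196.1496055 ],
       [  0.        ,   0.        ,   1.        ]]), 'eye': array([0.55878449, 0.00656215, 0.9677086 ]), 'orientation': array([ 0.03123859, -0.0175838 , -0.70183766,  0.71143437])}
{'time': 0.1, 'q': array([ 1.01361723e+00,  2.77074515e-01, -2.77487395e-02,  1.26801129e+00,
       -7.94982741e-06,  1.46738552e+00]), 'dq': array([ 6.84903935e-04, -2.60781135e-03,  3.14669608e-03,  5.36213203e-04,
        2.24802558e-05,  1.70480454e-04]), 'tau': array([ 2.71488780e-04, -4.46709180e+01,  2.96128160e+01,  8.41164845e-03,
       -1.11661370e-04, -9.03944908e-06]), 'tool_pos': array([0.27361078, 0.56113505, 0.23025825]), 'ee_rot': array([ 8.48043067e-01,  5.29926333e-01, -9.13631184e-04,  4.51524175e-04]), 'contact_force': array([-0.26210176, -1.26886536, -0.06177635]), 'wrist_torque': array([-0.01134326, -0.02510429,  0.01098464]), 'gripper_width': 1.0035481585375385}
```

View pics/scene0.png

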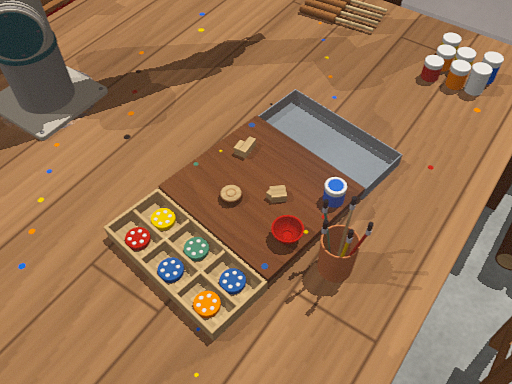

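View pics/top0.png

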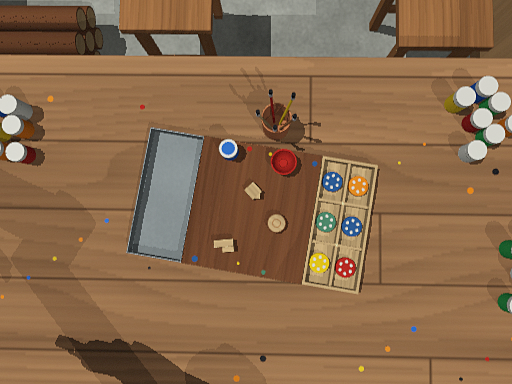

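The scrap tray is on the left in the top view (+y), at about (165,195), and the disc tray is on the right at (340,225). The offcuts are at about (253,191), (277,223) and (224,245). The pot is at (228,149) and the bowl at (284,161). I'll enlarge and measure.

```bash
cat > h.py <<'E'
from workcell import *
import numpy as np, cv2
from scipy.spatial.transform import Rotation as R
def px2w(n,u,v,z):
    m=camera_model(n);K=m["intrinsics"]
    r=np.linalg.inv(K)@np.array([u,v,1.]);r=R.from_quat(m["orientation"]).apply([r[0],-r[1],-r[2]])
    e=np.array(m["eye"]);return e+r*(z-e[2])/r[2]
def w2px(n,p):
    m=camera_model(n);c=R.from_quat(m["orientation"]).inv().apply(np.array(p)-m["eye"])
    q=m["intrinsics"]@np.array([c[0],-c[1],-c[2]]);return q[:2]/q[2]
E
python3 - <<'E'
import cv2
p=cv2.imread("pics/top0.png")
cv2.imwrite("pics/c1.png",cv2.resize(p[120:300,120:390],None,fx=2.9,fy=2.9,interpolation=cv2.INTER_CUBIC))
cv2.imwrite("pics/c2.png",cv2.resize(p[130:265,190:310],None,fx=4.4,fy=4.4,interpolation=cv2.INTER_CUBIC))
E
```

```text
(no output)
```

View pics/c1.png

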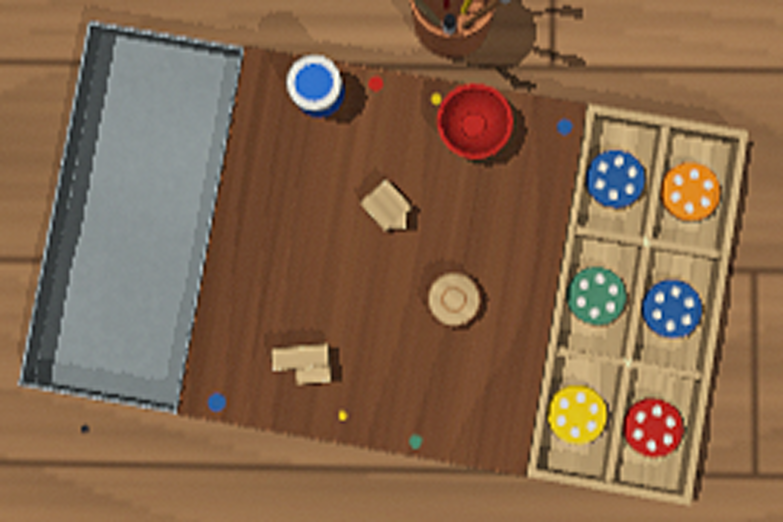

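View pics/c2.png

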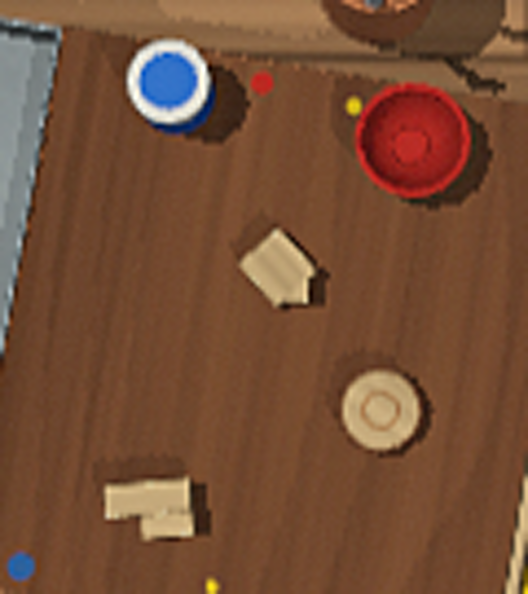

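Run:
```python
from h import *
c1=lambda u,v,z:px2w("top",120+u/2.9,120+v/2.9,z)
c2=lambda u,v,z:px2w("top",190+u/4.4,130+v/4.4,z)
C={k:c1(*v,.04) for k,v in dict(FL=(243,47),NL=(178,412),FR=(588,104),NR=(528,474)).items()}
for k,v in C.items():print(k,v.round(4))
T={k:c1(*v,.034) for k,v in dict(FL=(90,24),NL=(22,384)).items()}
print(T, [np.linalg.norm(C[a]-C[b]).round(4) for a,b in ("FL NL".split(),"FR NR".split(),"FL FR".split(),"NL NR".split())])
o=sum(C.values())/4; yv=C["FL"]+C["NL"]-C["FR"]-C["NR"];xv=C["FL"]+C["FR"]-C["NL"]-C["NR"]
print("yaws",np.degrees(np.arctan2(-yv[0],yv[1])),np.degrees(np.arctan2(xv[1],xv[0])))
a=(np.arctan2(-yv[0],yv[1])+np.arctan2(xv[1],xv[0]))/2
print("o",o,"a",a)
def b(p):
    d=p-o; return (np.array([d[0]*np.cos(a)+d[1]*np.sin(a),-d[0]*np.sin(a)+d[1]*np.cos(a)])*1000).round(1)
print("tray",[b(p) for p in T.values()])
for n,pts,z in [("notched",[(105,485),(189,477),(192,535),(143,539),(141,516),(107,521)],.06),("pointed",[(240,265),(278,229),(316,268),(309,304),(276,306)],.058),
  ("slice",[(381,411),(342,411),(420,411),(381,370),(381,451)],.056),("pot",[(169,81),(127,81),(211,81)],.084),("bowl",[(413,141),(356,141),(470,141),(413,84),(413,199)],.07)]:
    print(n,[b(c2(*p,z)).tolist() for p in pts])
print("jar rim depth")
s=observe();print(b(s["tool_pos"]), R.from_quat(s["ee_rot"]).as_matrix().round(3))
```

```text
FL [0.7618 0.1596 0.04  ]
NL [0.4689 0.2042 0.04  ]
FR [ 0.7184 -0.1183  0.04  ]
NR [ 0.4252 -0.0725  0.04  ]
{'FL': array([0.78087351, 0.28625831, 0.034     ]), 'NL': array([0.48853303, 0.33123923, 0.034     ])} [np.float64(0.2962), np.float64(0.2968), np.float64(0.2813), np.float64(0.2801)]
yaws -8.92897949107011 -8.767484501371202
o [0.59359289 0.04323705 0.04      ] a -0.15443078131436092
tray [array([147.7, 268.9]), array([-148.1,  268.4])]
notched [[-85.0, 72.5], [-73.8, 30.8], [-102.5, 24.2], [-108.7, 48.5], [-97.4, 51.5], [-102.9, 68.2]]
pointed [[37.8, 23.7], [59.5, 7.6], [42.8, -15.2], [23.9, -14.8], [20.0, 1.8]]
slice [[-24.1, -60.4], [-27.5, -40.7], [-20.8, -80.1], [-3.4, -56.9], [-44.3, -63.8]]
pot [[121.9, 73.2], [118.4, 94.2], [125.4, 52.2]]
bowl [[114.3, -53.5], [109.5, -24.8], [119.1, -82.2], [143.3, -48.7], [84.9, -58.4]]
jar rim depth
[-395.8  462.5] [[ 0.438  0.899 -0.001]
 [ 0.899 -0.438 -0.002]
 [-0.002 -0.    -1.   ]]
```

```bash
cat >> h.py <<'E'
o=np.array([0.5936,0.0432]);a=-0.1544
Rb=np.array([[np.cos(a),-np.sin(a)],[np.sin(a),np.cos(a)]])
def delta(bx,by,z):
    s=observe();M=R.from_quat(s["ee_rot"])
    t=np.array([*(o+Rb@np.array([bx,by])/1000),z])
    T=R.from_matrix(np.array([[np.cos(a),np.sin(a),0],[np.sin(a),-np.cos(a),0],[0,0,-1]]))
    return (M.inv()*T).as_rotvec().round(4), M.inv().apply(t-s["tool_pos"]).round(4)
def st():
    s=observe();d=Rb.T@(s["tool_pos"][:2]-o)*1000;return s["time"],d.round(1),s["tool_pos"][2].round(4),s["gripper_width"],s["contact_force"].round(2)
E
python3 - <<'E'
from h import *
import workcell
print(delta(-91,-12,.14),getattr(workcell,"tcp_to_grasp",None)); print(st())
E
```

```text
(array([1.1000e-03, 1.9000e-03, 1.2714e+00]), array([-0.3634,  0.4313,  0.0909])) 0.0187
(0.1, array([-395.8,  462.6]), np.float64(0.2303), 1.0035481585375385, array([-0.26, -1.27, -0.06]))
```

Emit:
drive_tool(
  steps=[
    [0.001,0.002,1.271,-0.363,0.431,0.091,0.02],
    [0.001,0.002,1.271,-0.363,0.431,0.091,0.02],
    [0.001,0.002,1.271,-0.363,0.431,0.091,0.02],
    [0.001,0.002,1.271,-0.363,0.431,0.091,0.02],
    [0.001,0.002,1.271,-0.363,0.431,0.091,0.02],
    [0.001,0.002,1.271,-0.363,0.431,0.091,0.02],
    [0.001,0.002,1.271,-0.363,0.431,0.091,0.02],
    [0.001,0.002,1.271,-0.363,0.431,0.091,0.02],
    [0.001,0.002,1.271,-0.363,0.431,0.091,0.02],
    [0.001,0.002,1.271,-0.363,0.431,0.091,0.02],
  ],
)

```text
time: 0.93
tool_pos: [0.4406, 0.1837, 0.1644]
ee_rot: [0.998, -0.069, 0.0, -0.001]
contact_force: [1.1, -0.0, -0.2]
gripper_width: 0.233
```

Run:
```python
from h import *
print(delta(-91,-12,.14)); print(st())
```

```text
(array([-0.0018, -0.0007,  0.0155]), array([0.0798, 0.1286, 0.0242]))
(0.9333, array([-172.8,  115.3]), np.float64(0.1644), 0.23337207098936394, array([ 1.13, -0.01, -0.19]))
```

Emit:
drive_tool(
  steps=[
    [0,0,0.015,0.04,0.06,0.012,0.02],
    [0,0,0.015,0.08,0.125,0.024,0.02],
    [0,0,0.015,0.08,0.125,0.024,0.02],
    [0,0,0.015,0.08,0.125,0.024,0.02],
    [0,0,0.015,0.08,0.125,0.024,0.02],
    [0,0,0.015,0.08,0.125,0.024,0.02],
    [0,0,0.015,0.08,0.125,0.024,0.02],
  ],
)

```text
time: 1.52
tool_pos: [0.5026, 0.0515, 0.1404]
ee_rot: [0.997, -0.074, -0.0, -0.001]
contact_force: [-0.1, 0.6, 0.4]
gripper_width: 0.229
```

Run:
```python
from h import *
print(delta(-91,-12,.055)); print(st())
p,d=grab_frame("scene");cv2.imwrite("pics/s1.png",cv2.resize(p[60:330,80:440],None,fx=2.2,fy=2.2,interpolation=cv2.INTER_CUBIC))
```

```text
(array([-0.0022,  0.0006,  0.0062]), array([0.0002, 0.0064, 0.0854]))
(1.5167, array([-91.2,  -5.8]), np.float64(0.1404), 0.22948663870644803, array([-0.05,  0.64,  0.37]))
```

View pics/s1.png

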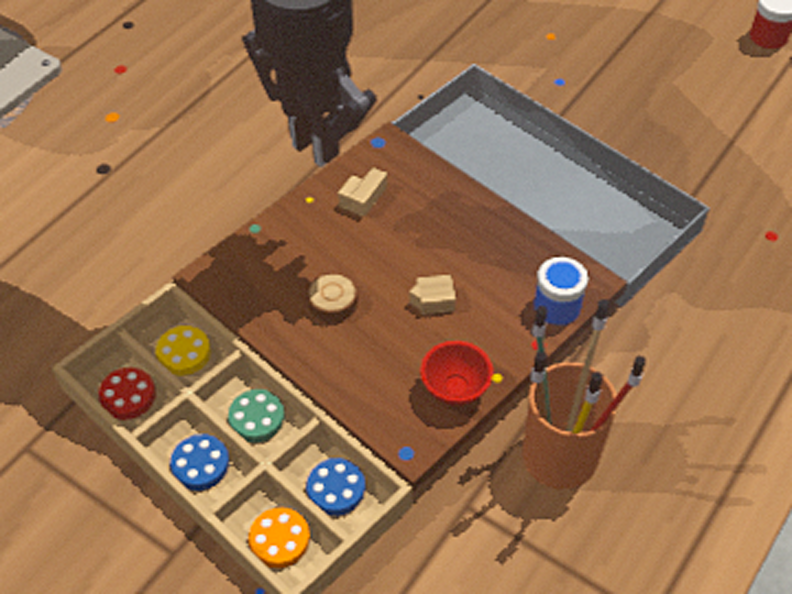

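The two fingertips are above the board at about (320,155), behind the notched offcut at (362,190), as computed. Descending next.

Emit:
drive_tool(
  steps=[
    [-0.002,0,0.006,0,0.006,0.03,0.02],
    [-0.002,0,0.006,0,0.006,0.055,0.02],
    [-0.002,0,0.006,0,0.006,0.075,0.02],
    [-0.002,0,0.006,0,0.006,0.088,0.02],
    [-0.002,0,0.006,0,0.006,0.094,0.02],
    [-0.002,0,0.006,0,0.006,0.094,0.02],
    [-0.002,0,0.006,0,0.006,0.094,0.02],
  ],
)

```text
time: 2.15
tool_pos: [0.5026, 0.0463, 0.0471]
ee_rot: [0.997, -0.076, 0.001, 0.0]
contact_force: [0.8, 0.9, 0.8]
gripper_width: 0.234
```

Run:
```python
from h import *
print(delta(-91,170,.046)); print(st())
p,d=grab_frame("scene");cv2.imwrite("pics/s2.png",cv2.resize(p[60:260,140:400],None,fx=3,fy=3,interpolation=cv2.INTER_CUBIC))
```

```text
(array([ 0.    , -0.0011,  0.0019]), array([-0.0002, -0.181 ,  0.0011]))
(2.15, array([-90.4, -11. ]), np.float64(0.0471), 0.23370114225615263, array([0.79, 0.88, 0.75]))
```

View pics/s2.png

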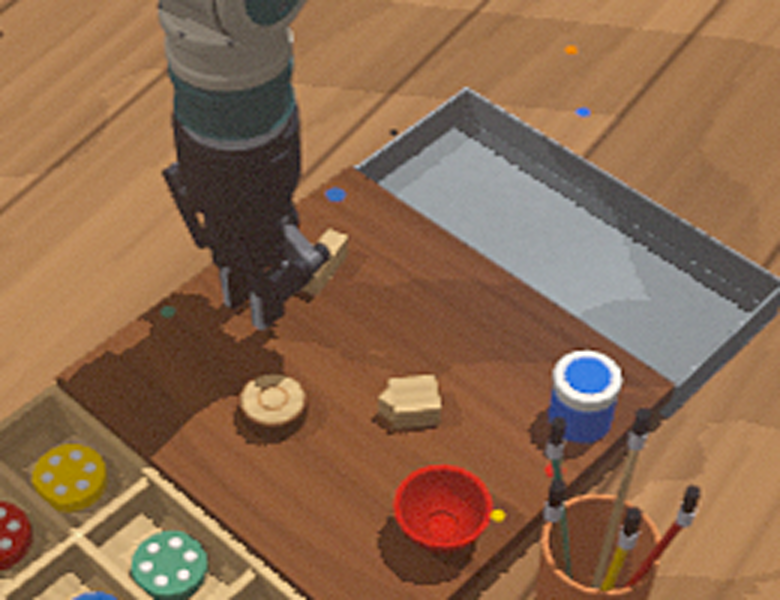

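The tips are low and behind the notched offcut, with nothing touched. Sweeping towards the tray.

Emit:
drive_tool(
  steps=[
    [0,0,0.002,0,-0.008,0.001,0.02],
    [0,0,0.002,0,-0.018,0.001,0.02],
    [0,0,0.002,0,-0.03,0.001,0.02],
    [0,0,0.002,0,-0.042,0.001,0.02],
    [0,0,0.002,0,-0.054,0.001,0.02],
    [0,0,0.002,0,-0.066,0.001,0.02],
    [0,0,0.002,0,-0.078,0.001,0.02],
    [0,0,0.002,0,-0.085,0.001,0.02],
    [0,0,0.002,0,-0.085,0.001,0.02],
  ],
)

```text
time: 2.95
tool_pos: [0.516, 0.1312, 0.0457]
ee_rot: [0.997, -0.077, 0.001, -0.0]
contact_force: [0.8, 0.2, -0.1]
gripper_width: 0.235
```

Run:
```python
from h import *
print(delta(-91,158,.046)); print(st())
p,d=grab_frame("scene");cv2.imwrite("pics/s3.png",cv2.resize(p[60:260,140:400],None,fx=3,fy=3,interpolation=cv2.INTER_CUBIC))
```

```text
(array([-0.0004, -0.0013,  0.0005]), array([-0.0008, -0.083 , -0.0003]))
(2.95, array([-90.2,  75. ]), np.float64(0.0457), 0.23462047054118737, array([ 0.8 ,  0.16, -0.07]))
```

View pics/s3.png

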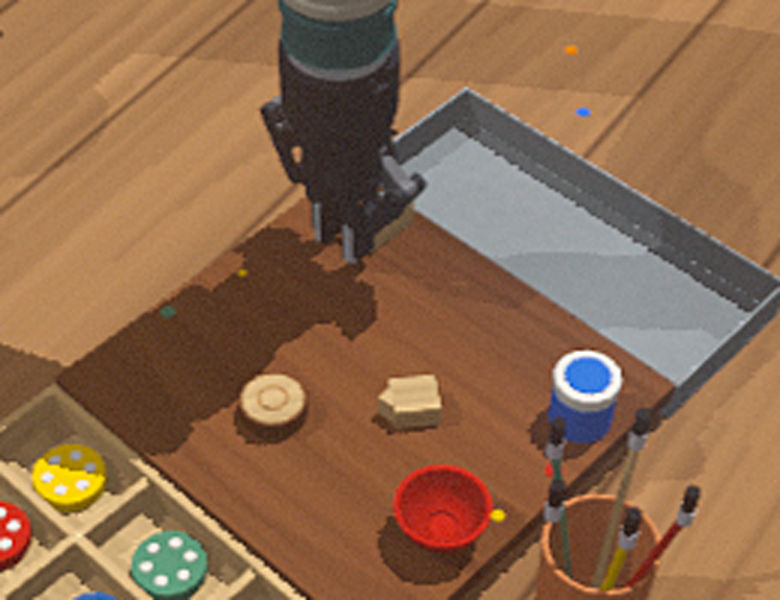

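The notched offcut is being pushed along and shows in front of the fingers at about (390,230). Continuing over the end.

Emit:
drive_tool(
  steps=[
    [0,0,0,0,-0.01,0,0.02],
    [0,0,0,0,-0.022,0,0.02],
    [0,0,0,0,-0.036,0,0.02],
    [0,0,0,0,-0.05,0,0.02],
    [0,0,0,0,-0.064,0,0.02],
    [0,0,0,0,-0.076,0,0.02],
    [0,0,0,0,-0.083,0,0.02],
    [0,0,0,0,-0.083,0,0.02],
    [0,0,0,0,-0.083,0,0.02],
  ],
)

```text
time: 3.75
tool_pos: [0.5286, 0.2119, 0.046]
ee_rot: [0.997, -0.077, 0.001, 0.0]
contact_force: [-1.0, 0.7, 2.9]
gripper_width: 0.236
```

Run:
```python
from h import *
print(st())
p,d=grab_frame("scene");cv2.imwrite("pics/s4.png",cv2.resize(p[60:260,140:400],None,fx=3,fy=3,interpolation=cv2.INTER_CUBIC))
```

```text
(3.75, array([-90.1, 156.7]), np.float64(0.046), 0.23581619504302964, array([-0.96,  0.67,  2.95]))
```

View pics/s4.png

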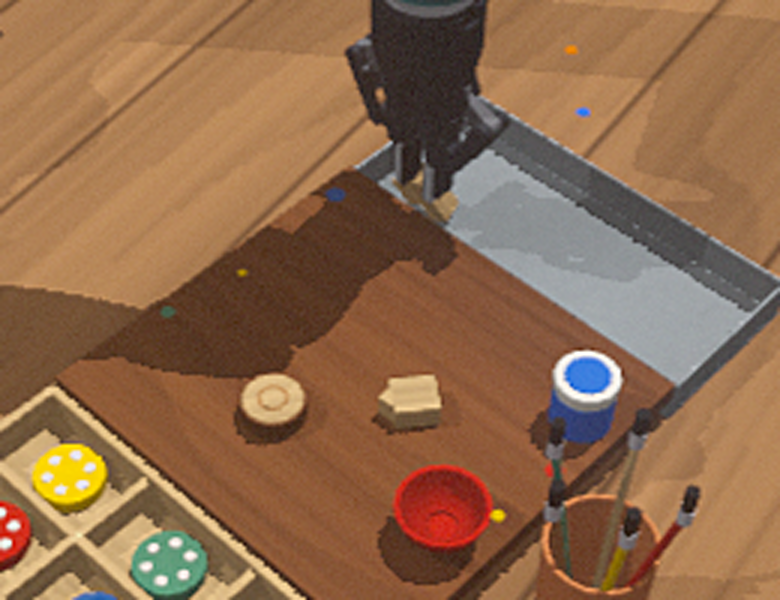

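The offcut has tipped into the tray and its tail touches the undersides of the fingertips (about 3 N). I'll raise straight up, not press, and look.

Emit:
drive_tool(
  steps=[
    [0,0,0,0,0,-0.01,0.02],
    [0,0,0,0,0,-0.025,0.02],
    [0,0,0,0,0,-0.045,0.02],
    [0,0,0,0,0,-0.06,0.02],
    [0,0,0,0,0,-0.06,0.02],
  ],
)

```text
time: 4.22
tool_pos: [0.5313, 0.2115, 0.1096]
ee_rot: [0.997, -0.078, 0.004, -0.001]
contact_force: [1.3, -0.9, -0.1]
gripper_width: 0.238
```

Run:
```python
from h import *
print(st())
p,d=grab_frame("scene");cv2.imwrite("pics/s5.png",cv2.resize(p[60:260,140:400],None,fx=3,fy=3,interpolation=cv2.INTER_CUBIC))
```

```text
(4.2167, array([-87.5, 156.7]), np.float64(0.1096), 0.2375210706304635, array([ 1.25, -0.9 , -0.06]))
```

View pics/s5.png

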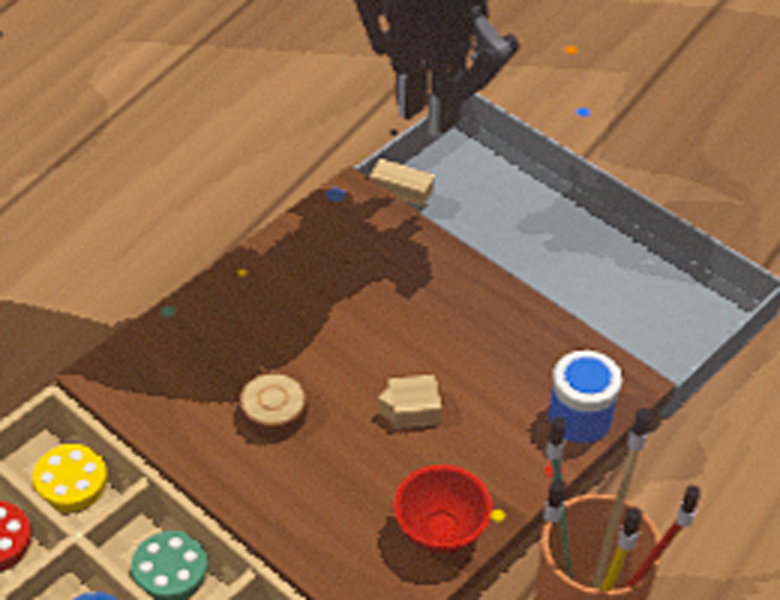

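Run:
```python
from h import *
print(delta(-24,-116,.13)); print(st())
```

```text
(array([-0.0016, -0.0052, -0.0026]), array([ 0.0652,  0.2721, -0.0222]))
(4.2667, array([-88.4, 156.3]), np.float64(0.1079), 0.23731216166919036, array([0.84, 0.03, 0.04]))
```

Emit:
drive_tool(
  steps=[
    [0,-0.002,-0.002,0.01,0.03,-0.02,0.02],
    [0,-0.002,-0.002,0.02,0.06,-0.02,0.02],
    [0,-0.002,-0.002,0.03,0.1,-0.02,0.02],
    [0,-0.002,-0.002,0.04,0.14,-0.02,0.02],
    [0,-0.002,-0.002,0.05,0.18,-0.02,0.02],
    [0,-0.002,-0.002,0.06,0.22,-0.02,0.02],
    [0,-0.002,-0.002,0.064,0.25,-0.02,0.02],
    [0,-0.002,-0.002,0.064,0.271,-0.02,0.02],
    [0,-0.002,-0.002,0.064,0.271,-0.02,0.02],
    [0,-0.002,-0.002,0.064,0.271,-0.02,0.02],
  ],
)

```text
time: 5.1
tool_pos: [0.5484, -0.0673, 0.1247]
ee_rot: [0.997, -0.078, -0.002, -0.0]
contact_force: [-0.1, -0.0, 0.3]
gripper_width: 0.235
```

Run:
```python
from h import *
print(delta(-24,-114,.046));print(st())
p,d=grab_frame("scene");q,_=grab_frame("top")
cv2.imwrite("pics/s6.png",cv2.hconcat([cv2.resize(p[80:240,150:350],(500,400),interpolation=cv2.INTER_CUBIC),cv2.resize(q[120:280,120:240],(300,400),interpolation=cv2.INTER_CUBIC)]))
```

```text
(array([-0.0003,  0.0032, -0.0027]), array([ 0.0039, -0.0021,  0.0787]))
(5.1, array([ -27.7, -116.1]), np.float64(0.1247), 0.23543671771683955, array([-0.14, -0.03,  0.29]))
```

View pics/s6.png

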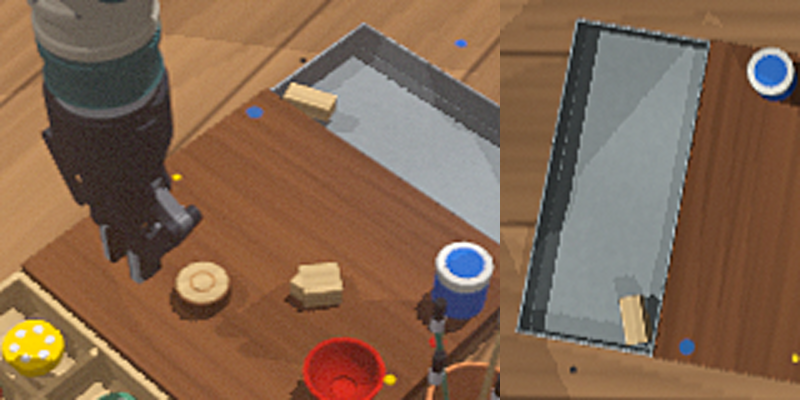

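The notched offcut lies inside the scrap tray (right panel, about (632,320)). Now the slice.

Emit:
drive_tool(
  steps=[
    [0,0.003,-0.003,0.003,-0.002,0.025,0.02],
    [0,0.003,-0.003,0.003,-0.002,0.05,0.02],
    [0,0.003,-0.003,0.003,-0.002,0.068,0.02],
    [0,0.003,-0.003,0.003,-0.002,0.078,0.02],
    [0,0.003,-0.003,0.003,-0.002,0.079,0.02],
    [0,0.003,-0.003,0.003,-0.002,0.079,0.02],
  ],
)

```text
time: 5.7
tool_pos: [0.5523, -0.0637, 0.0463]
ee_rot: [0.997, -0.075, 0.0, -0.0]
contact_force: [0.2, 0.2, 0.4]
gripper_width: 0.232
```

Run:
```python
from h import *
print(delta(-24,156,.046));print(st())
```

```text
(array([-0.0001, -0.0005,  0.0048]), array([ 0.0016, -0.268 ,  0.0004]))
(5.7, array([ -24.4, -112. ]), np.float64(0.0463), 0.2315163983576233, array([0.19, 0.16, 0.44]))
```

Emit:
drive_tool(
  steps=[
    [0,0,0.004,0,-0.01,0,0.02],
    [0,0,0.004,0,-0.022,0,0.02],
    [0,0,0.004,0,-0.034,0,0.02],
    [0,0,0.004,0,-0.046,0,0.02],
    [0,0,0.004,0,-0.058,0,0.02],
    [0,0,0.004,0,-0.07,0,0.02],
    [0,0,0.004,0,-0.082,0,0.02],
    [0,0,0.004,0,-0.094,0,0.02],
    [0,0,0.004,0.001,-0.106,0,0.02],
    [0,0,0.004,0.001,-0.118,0,0.02],
  ],
)

```text
time: 6.53
tool_pos: [0.5718, 0.0531, 0.0468]
ee_rot: [0.997, -0.077, 0.001, 0.0]
contact_force: [0.1, 1.1, -0.2]
gripper_width: 0.236
```

Run:
```python
from h import *
print(delta(-24,156,.046));print(st())
p,d=grab_frame("scene");q,_=grab_frame("top")
cv2.imwrite("pics/s7.png",cv2.hconcat([cv2.resize(p[80:240,150:350],(500,400),interpolation=cv2.INTER_CUBIC),cv2.resize(q[120:280,120:240],(300,400),interpolation=cv2.INTER_CUBIC)]))
```

```text
(array([ 0.0001, -0.0021, -0.0004]), array([-0.001 , -0.1496,  0.0007]))
(6.5333, array([-23.1,   6.4]), np.float64(0.0468), 0.23628965766621368, array([ 0.11,  1.08, -0.18]))
```

View pics/s7.png

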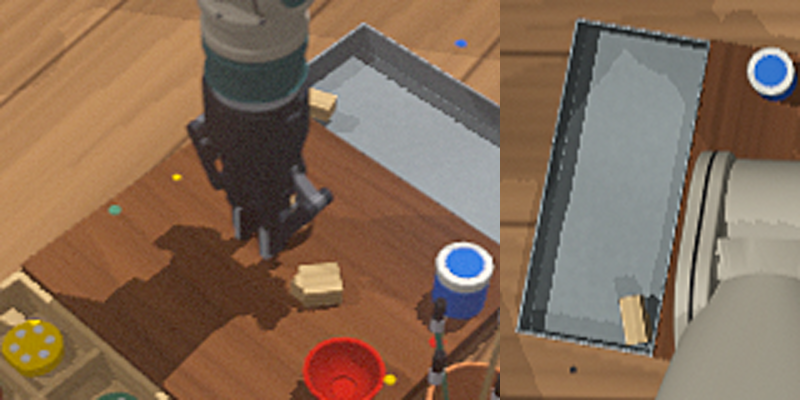

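Emit:
drive_tool(
  steps=[
    [0,0,0,0,-0.012,0,0.02],
    [0,0,0,0,-0.025,0,0.02],
    [0,0,0,0,-0.04,0,0.02],
    [0,0,0,0,-0.055,0,0.02],
    [0,0,0,0,-0.07,0,0.02],
    [0,0,0,0,-0.085,0,0.02],
    [0,0,0,0,-0.1,0,0.02],
    [0,0,0,0,-0.115,0,0.02],
    [0,0,0,0,-0.13,0,0.02],
    [0,0,0,0,-0.145,0,0.02],
  ],
)

```text
time: 7.47
tool_pos: [0.5941, 0.1966, 0.0467]
ee_rot: [0.997, -0.077, 0.001, 0.0]
contact_force: [-0.4, 0.2, -1.3]
gripper_width: 0.23
```

Run:
```python
from h import *
print(delta(-24,160,.046));print(st())
p,d=grab_frame("scene");q,_=grab_frame("top")
cv2.imwrite("pics/s8.png",cv2.hconcat([cv2.resize(p[80:240,150:350],(500,400),interpolation=cv2.INTER_CUBIC),cv2.resize(q[120:280,120:240],(300,400),interpolation=cv2.INTER_CUBIC)]))
```

```text
(array([ 0.0001, -0.0019, -0.0005]), array([-0.0009, -0.0083,  0.0007]))
(7.4667, array([-23.2, 151.7]), np.float64(0.0467), 0.23045357447276657, array([-0.37,  0.16, -1.29]))
```

View pics/s8.png

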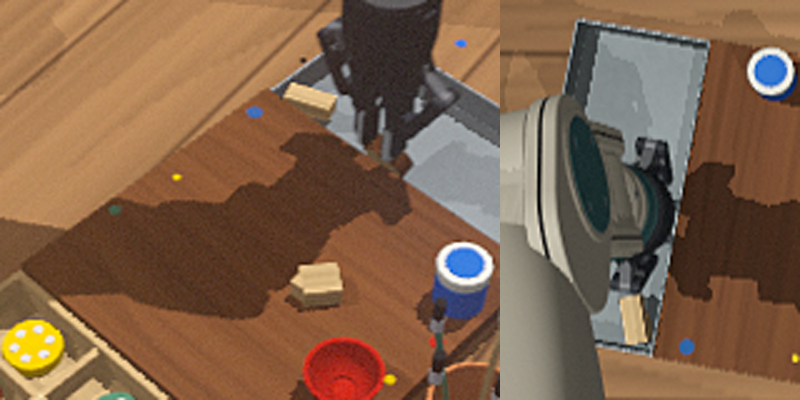

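Emit:
drive_tool(
  steps=[
    [0,0,0,0,-0.004,0,0.02],
    [0,0,0,0,-0.004,-0.01,0.02],
    [0,0,0,0,-0.004,-0.025,0.02],
    [0,0,0,0,-0.004,-0.045,0.02],
    [0,0,0,0,-0.004,-0.07,0.02],
    [0,0,0,0,-0.004,-0.085,0.02],
    [0,0,0,0,-0.004,-0.085,0.02],
  ],
)

```text
time: 8.15
tool_pos: [0.5975, 0.199, 0.137]
ee_rot: [0.997, -0.078, 0.005, -0.001]
contact_force: [-0.2, 0.4, 2.1]
gripper_width: 0.236
```

Run:
```python
from h import *
print(delta(37,-46,.13));print(st())
p,d=grab_frame("scene");q,_=grab_frame("top")
cv2.imwrite("pics/s9.png",cv2.hconcat([cv2.resize(p[80:240,150:350],(500,400),interpolation=cv2.INTER_CUBIC),cv2.resize(q[120:280,120:240],(300,400),interpolation=cv2.INTER_CUBIC)]))
```

```text
(array([-0.0026, -0.0096, -0.0017]), array([0.0574, 0.2005, 0.007 ]))
(8.15, array([-20.1, 154.6]), np.float64(0.137), 0.23571990336058918, array([-0.24,  0.4 ,  2.08]))
```

View pics/s9.png

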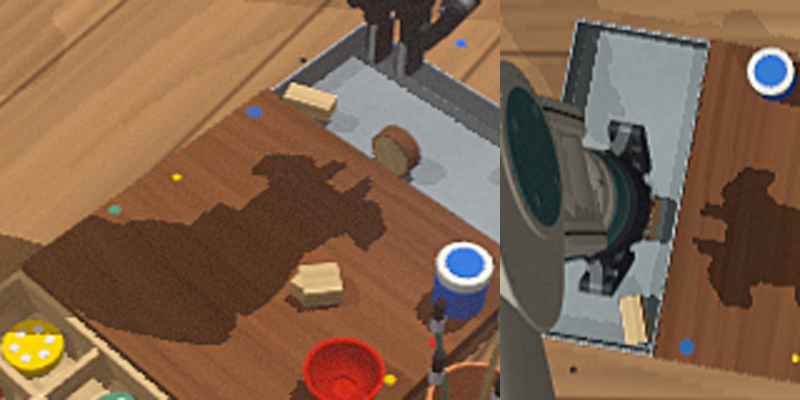

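The slice is in the tray but standing on edge against the wall at about (395,150). I'll check it once the arm is away. First, knuckle clearance against the bowl and pot for the last sweep.

Run:
```python
from h import *
# knuckle outer tip in s3 crop (425,185) lower edge -> full px
for (u,v) in [(415,195),(425,185),(400,165)]:
  u=140+u/3;v=60+v/3
  for z in (.07,.08,.09,.1,.11,.12,.13):
    w=px2w("scene",u,v,z);b=Rb.T@(w[:2]-o)*1000-np.array([-90.2,75]);print(z,b.round(0),end=' ')
  print()
```

```text
0.07 [18. 54.] 0.08 [25. 46.] 0.09 [31. 38.] 0.1 [38. 31.] 0.11 [45. 23.] 0.12 [52. 15.] 0.13 [58.  8.] 
0.07 [16. 66.] 0.08 [23. 58.] 0.09 [30. 50.] 0.1 [37. 42.] 0.11 [43. 35.] 0.12 [50. 27.] 0.13 [57. 19.] 
0.07 [-10.  69.] 0.08 [-3. 61.] 0.09 [ 4. 53.] 0.1 [11. 45.] 0.11 [18. 37.] 0.12 [25. 29.] 0.13 [33. 21.]
```

Knuckles sit about 75 mm above the tips, well clear of the pot (84 mm) and the bowl (70 mm).

Emit:
drive_tool(
  steps=[
    [0,-0.009,-0.002,0.005,0.025,0,0.02],
    [0,-0.009,-0.002,0.02,0.06,0,0.02],
    [0,-0.009,-0.002,0.035,0.1,0,0.02],
    [0,-0.009,-0.002,0.05,0.14,0,0.02],
    [0,-0.009,-0.002,0.057,0.175,0.003,0.02],
    [0,-0.009,-0.002,0.057,0.2,0.007,0.02],
    [0,-0.009,-0.002,0.057,0.2,0.007,0.02],
    [0,-0.009,-0.002,0.057,0.2,0.007,0.02],
  ],
)

```text
time: 8.92
tool_pos: [0.618, -0.0088, 0.123]
ee_rot: [0.997, -0.078, -0.006, -0.0]
contact_force: [0.1, 0.7, 0.6]
gripper_width: 0.234
```

Run:
```python
from h import *
print(delta(38,-46,.046));print(st())
p,d=grab_frame("scene");q,_=grab_frame("top")
cv2.imwrite("pics/s10.png",cv2.hconcat([cv2.resize(p[80:240,150:350],(500,400),interpolation=cv2.INTER_CUBIC),cv2.resize(q[120:280,120:240],(300,400),interpolation=cv2.INTER_CUBIC)]))
```

```text
(array([-0.0001,  0.011 , -0.0019]), array([ 0.0067, -0.0016,  0.0769]))
(8.9167, array([ 32.1, -47.6]), np.float64(0.123), 0.23410868205838228, array([0.13, 0.71, 0.59]))
```

View pics/s10.png

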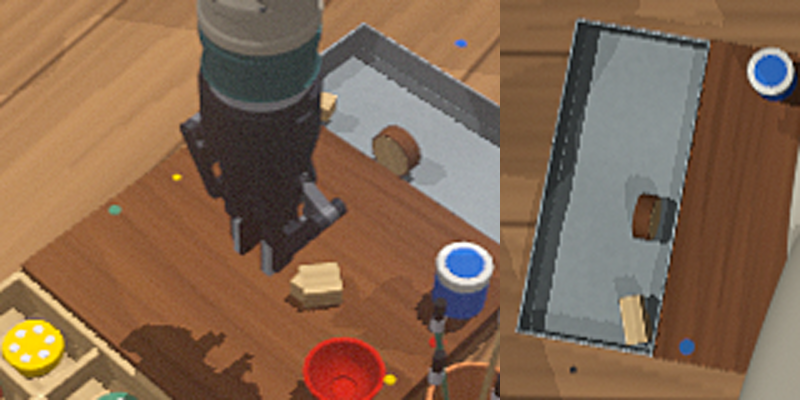

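Slice stands on edge in the tray, right panel (652,217). I'll topple it afterwards. Now the pointed one.

Emit:
drive_tool(
  steps=[
    [0,0.01,-0.002,0.006,0,0.02,0.02],
    [0,0.01,-0.002,0.006,0,0.045,0.02],
    [0,0.01,-0.002,0.006,0,0.065,0.02],
    [0,0.01,-0.002,0.006,0,0.076,0.02],
    [0,0.01,-0.002,0.006,0,0.077,0.02],
    [0,0.01,-0.002,0.006,0,0.077,0.02],
  ],
)

```text
time: 9.52
tool_pos: [0.6245, -0.0071, 0.0472]
ee_rot: [0.997, -0.075, 0.001, 0.0]
contact_force: [1.0, -0.6, -0.1]
gripper_width: 0.232
```

Run:
```python
from h import *
print(delta(38,160,.046));print(st())
```

```text
(array([ 0.0001, -0.0012,  0.0049]), array([ 0.0007, -0.2049,  0.0012]))
(9.5167, array([ 38.3, -44.9]), np.float64(0.0472), 0.2315137855587118, array([ 1.02, -0.59, -0.15]))
```

Emit:
drive_tool(
  steps=[
    [0,0,0.004,0,-0.01,0.001,0.02],
    [0,0,0.004,0,-0.02,0.001,0.02],
    [0,0,0.004,0,-0.03,0.001,0.02],
    [0,0,0.004,0,-0.042,0.001,0.02],
    [0,0,0.004,0,-0.054,0.001,0.02],
    [0,0,0.004,0,-0.066,0.001,0.02],
    [0,0,0.004,0,-0.078,0.001,0.02],
    [0,0,0.004,0,-0.09,0.001,0.02],
    [0,0,0.004,0,-0.1,0.001,0.02],
  ],
)

```text
time: 10.27
tool_pos: [0.6404, 0.0923, 0.0468]
ee_rot: [0.997, -0.077, 0.001, 0.0]
contact_force: [-0.1, 0.7, 0.1]
gripper_width: 0.234
```

Run:
```python
from h import *
print(delta(38,160,.046));print(st())
p,d=grab_frame("scene")
cv2.imwrite("pics/s11.png",cv2.resize(p[80:240,150:350],(750,600),interpolation=cv2.INTER_CUBIC))
```

```text
(array([-0.    , -0.0029,  0.0001]), array([-0.0007, -0.1043,  0.0008]))
(10.2667, array([38.7, 55.7]), np.float64(0.0468), 0.23408706769024978, array([-0.09,  0.75,  0.06]))
```

View pics/s11.png

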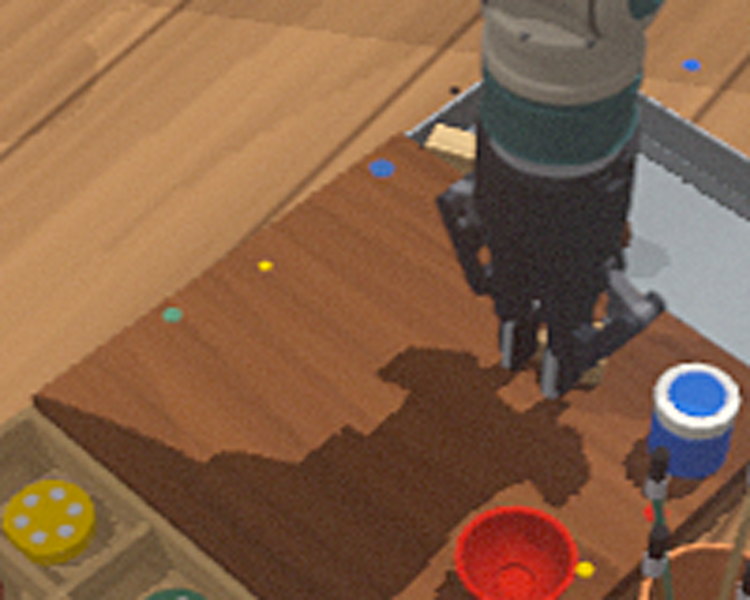

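Pointed offcut is in front of both tips (about (580,355)), clear of the pot. Continuing.

Emit:
drive_tool(
  steps=[
    [0,0,0,0,-0.012,0,0.02],
    [0,0,0,0,-0.025,0,0.02],
    [0,0,0,0,-0.039,0,0.02],
    [0,0,0,0,-0.053,0,0.02],
    [0,0,0,0,-0.068,0,0.02],
    [0,0,0,0,-0.083,0,0.02],
    [0,0,0,0,-0.096,0,0.02],
    [0,0,0,0,-0.104,0,0.02],
    [0,0,0,0,-0.104,0,0.02],
  ],
)

```text
time: 11.07
tool_pos: [0.6566, 0.1956, 0.0469]
ee_rot: [0.997, -0.076, 0.002, -0.0]
contact_force: [-1.0, -1.0, -0.6]
gripper_width: 0.233
```

Emit:
drive_tool(
  steps=[
    [0,0,0,0,0,-0.01,0.02],
    [0,0,0,0,0,-0.025,0.02],
    [0,0,0,0,0,-0.045,0.02],
    [0,0,0,0,0,-0.07,0.02],
    [0,0,0,0,0,-0.085,0.02],
    [0,0,0,0,0,-0.085,0.02],
  ],
)

```text
time: 11.57
tool_pos: [0.6592, 0.1932, 0.1374]
ee_rot: [0.997, -0.078, 0.006, -0.001]
contact_force: [0.7, 0.3, 0.3]
gripper_width: 0.234
```

Run:
```python
from h import *
print(delta(-24,95,.1));print(st())
p,d=grab_frame("scene")
cv2.imwrite("pics/s12.png",cv2.resize(p[80:240,150:350],(750,600),interpolation=cv2.INTER_CUBIC))
```

```text
(array([-0.0024, -0.011 , -0.0017]), array([-0.0661,  0.0635,  0.0366]))
(11.5667, array([ 41.8, 158.3]), np.float64(0.1374), 0.23417764385054765, array([0.75, 0.28, 0.3 ]))
```

View pics/s12.png

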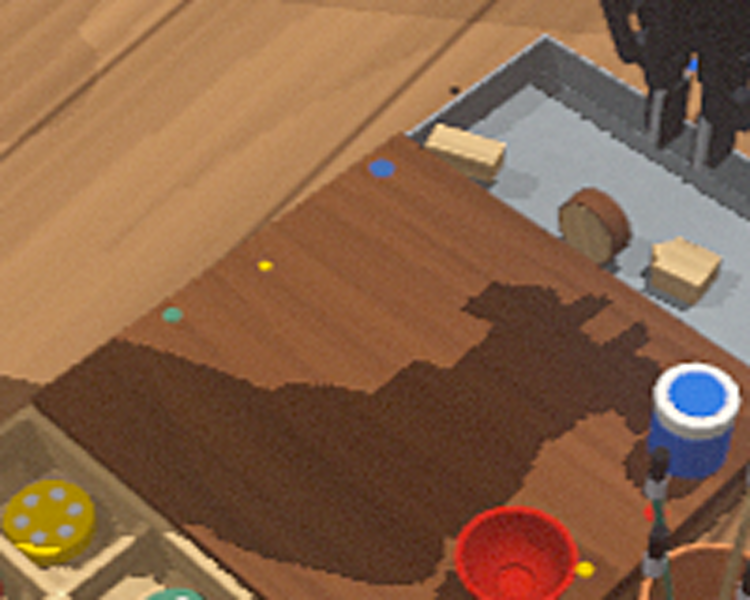

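All three are in the scrap tray: notched (465,150), slice on edge (592,225), pointed flat (685,270). I'll measure the upright slice to see whether a gentle nudge will lay it flat.

Emit:
drive_tool(
  steps=[
    [0,-0.01,0,-0.005,0.02,0,0.02],
    [0,-0.01,0,-0.02,0.05,0,0.02],
    [0,-0.01,0,-0.04,0.08,0,0.02],
    [0,-0.01,0,-0.055,0.11,0,0.02],
    [0,-0.01,0,-0.066,0.14,0,0.0],
    [0,-0.01,0,-0.066,0.165,0,0.0],
    [0,-0.01,0,-0.066,0.165,0,0.0],
  ],
)

```text
time: 12.2
tool_pos: [0.5622, 0.0367, 0.1301]
ee_rot: [0.997, -0.08, -0.006, 0.001]
contact_force: [0.1, 0.3, -0.0]
gripper_width: 0.004
```

Run:
```python
from h import *
print(delta(-24,100,.06));print(st())
q,d=grab_frame("top")
cv2.imwrite("pics/t13.png",cv2.resize(q[120:280,120:240],(450,600),interpolation=cv2.INTER_CUBIC))
m=camera_model("top");K=m["intrinsics"]
vv,uu=np.mgrid[120:280,120:240]; dd=d[120:280,120:240]
c=np.stack([(uu-K[0,2])/K[0,0]*dd,-(vv-K[1,2])/K[1,1]*dd,-dd],-1)
w=R.from_quat(m["orientation"]).apply(c.reshape(-1,3))+m["eye"]
b=(w[:,:2]-o)@Rb*1000; z=w[:,2]*1000
k=(b[:,1]>149)&(b[:,1]<262)&(abs(b[:,0])<140)&(z>10)&(dd.ravel()>0)
lab=cv2.connectedComponents(k.reshape(dd.shape).astype(np.uint8))[1].ravel()
for i in range(1,lab.max()+1):
    j=lab==i
    if j.sum()>5: print(j.sum(),b[j].min(0).round(0),b[j].max(0).round(0),"z",np.percentile(z[j],[10,50,95]).round(0))
```

```text
(array([ 0.0027,  0.0109, -0.0054]), array([ 0.0062, -0.1114,  0.0698]))
(12.2, array([-30. , -11.2]), np.float64(0.1301), 0.0037663227784393415, array([ 0.12,  0.34, -0.03]))
178 [  8. 177.] [ 46. 207.] z [18. 21. 24.]
180 [-46. 164.] [ -3. 183.] z [22. 41. 48.]
190 [-140.  151.] [-97. 182.] z [24. 31. 34.]
```

View pics/t13.png

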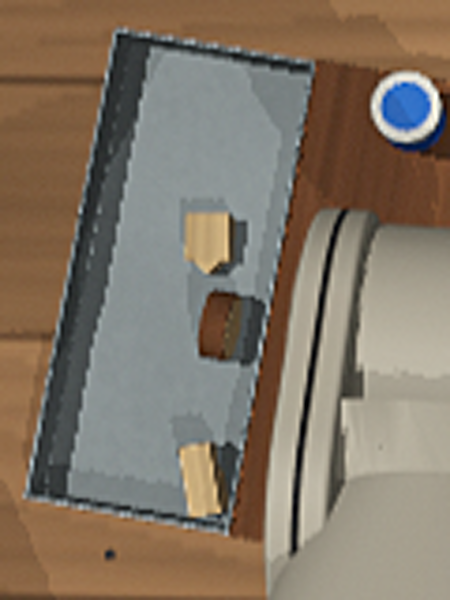

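The upright slice spans y 164–183 and its top is at 48 mm, so it stands above the rim. A light push near its top from the board side should lay it flat.

Emit:
drive_tool(
  steps=[
    [0.003,0.01,-0.005,0.006,-0.03,0.01,0],
    [0.003,0.01,-0.005,0.006,-0.065,0.03,0],
    [0.003,0.01,-0.005,0.006,-0.1,0.05,0],
    [0.003,0.01,-0.005,0.006,-0.125,0.07,0],
    [0.003,0.01,-0.005,0.006,-0.135,0.075,0],
    [0.003,0.01,-0.005,0.006,-0.135,0.075,0],
    [0.003,0.01,-0.005,0.006,-0.135,0.075,0],
  ],
)

```text
time: 12.83
tool_pos: [0.5911, 0.1734, 0.0561]
ee_rot: [0.997, -0.074, 0.001, -0.001]
contact_force: [0.1, 0.3, -0.8]
gripper_width: 0.003
```

Run:
```python
from h import *
print(delta(-24,180,.0425));print(st())
```

```text
(array([-0.0017, -0.0016,  0.0057]), array([-0.0012, -0.0517,  0.0136]))
(12.8333, array([-22.5, 128.2]), np.float64(0.0561), 0.002822517254956072, array([ 0.09,  0.27, -0.85]))
```

Emit:
drive_tool(
  steps=[
    [0,0,0.005,-0.001,0,0.008,0],
    [0,0,0.005,-0.001,0,0.013,0],
    [0,0,0.005,-0.001,-0.008,0.013,0],
    [0,0,0.005,-0.001,-0.018,0.013,0],
    [0,0,0.005,-0.001,-0.028,0.013,0],
    [0,0,0.005,-0.001,-0.038,0.013,0],
    [0,0,0.005,-0.001,-0.046,0.013,0],
    [0,0,0.005,-0.001,-0.052,0.013,0],
    [0,0,0.005,-0.001,-0.052,0.013,0],
  ],
)

```text
time: 13.58
tool_pos: [0.5989, 0.2265, 0.044]
ee_rot: [0.997, -0.077, 0.002, -0.002]
contact_force: [0.9, 0.3, 0.7]
gripper_width: 0.002
```

Emit:
drive_tool(
  steps=[
    [0,0,0,0,0,-0.015,0],
    [0,0,0,0,0,-0.04,0],
    [0,0,0,0,0.02,-0.07,0],
    [0,0,0,0,0.06,-0.1,0],
    [0,0,0,-0.02,0.1,-0.12,0],
    [0,0,0,-0.04,0.14,-0.12,0],
    [0,0,0,-0.06,0.18,-0.12,0],
    [0,0,0,-0.06,0.2,-0.12,0],
    [0,0,0,-0.06,0.2,-0.12,0],
  ],
)

```text
time: 14.33
tool_pos: [0.5043, 0.0315, 0.1631]
ee_rot: [0.997, -0.08, 0.0, 0.0]
contact_force: [0.3, -0.4, 1.0]
gripper_width: -0.001
```

Run:
```python
from h import *
print(st())
p,_=grab_frame("scene");q,d=grab_frame("top")
cv2.imwrite("pics/s14.png",cv2.hconcat([cv2.resize(p,(512,384)),cv2.resize(q[120:280,120:240],(288,384),interpolation=cv2.INTER_CUBIC)]))
```

```text
(14.3333, array([-86.4, -25.2]), np.float64(0.1631), -0.0008584369260862455, array([ 0.32, -0.42,  0.99]))
```

View pics/s14.png

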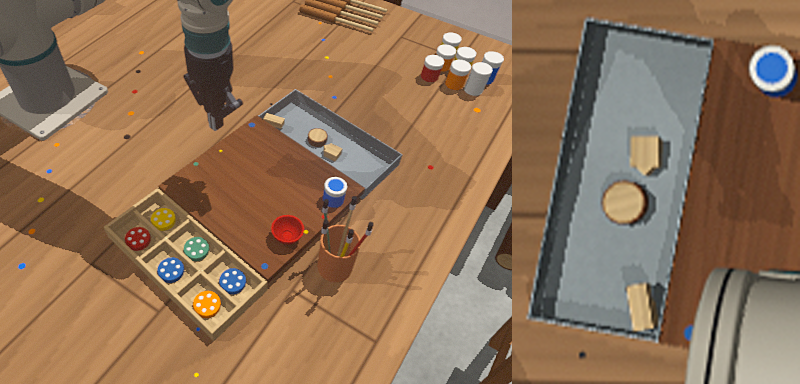

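All three offcuts lie in the scrap tray. The pot (335,190), bowl (287,230) and jar are at their original pixels, and the disc tray is untouched. The arm is clear, so I'm handing in.

Run:
```python
from h import *
import cv2
a0=cv2.imread("pics/scene0.png");p,_=grab_frame("scene")
for n,(x0,y0,x1,y1) in dict(pot=(318,172,352,212),bowl=(268,212,306,246),jar=(315,200,380,285)).items():
    print(n,cv2.absdiff(a0[y0:y1,x0:x1],p[y0:y1,x0:x1]).mean().round(2))
print(np.abs(observe()["dq"]).max(), st()); print(sign_off())
```

```text
pot 6.05
bowl 6.72
jar 6.26
0.030574071266197187 (14.4833, array([-83.4, -20.5]), np.float64(0.1633), -0.0015642475188692778, array([-0.14, -0.13, -0.23]))
the job is handed in; nothing more can be done
None
```

I swept all three offcuts over the board's end into the grey scrap tray, one at a time, with the fingertips. I handed in at about 14.5 s, with the arm raised clear of everything.

- **Offcuts:** the last pictures show all three inside the scrap tray. The slice and the pointed piece lie flat; the notched one lies on its side, with its top at about the rim's height.
- **Extra step:** the slice first landed on its edge, with its top at 48 mm, above the 34 mm rim. I nudged it over from the board side and it now lies flat.
- **Light touch on the notched piece:** as it tipped in, its tail touched the undersides of the fingertips with about 3 N. I raised the fingers straight up and it dropped into the tray.
- **Bystanders:** the pot, bowl and jar appear at the same places in the before and after pictures, and the disc tray received nothing. The average pixel change around each was about 6 grey levels. I took that as noise and lighting rather than movement, but did not measure their positions again.

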